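Hang the wide draining frame on the two-hook stand

ROBOT

A 6-joint arm with a two-finger parallel gripper is mounted at the origin on a cart in front of the work surface, level with it; the furniture and walls round the work are solid. World frame = base frame: x ahead of the robot, y to its left, z up, the work surface at z = 0. Lengths are in m, angles in degrees, forces in N, time in s.
With the tool pointing down it reaches from about 0.25 to 0.775 m from the base axis. Payload 8.9 kg.
Tool frame: the origin (TCP) lies at the very end of the fingers, on their centre line; the grasp point (between the pads) lies ctrl.grip_depth behind it (ctrl.grip_depth is the distance from the TCP to the grasp point, in m); z points along the fingers, y is the direction in which the jaws open and shut (so a half turn about z gives the same grasp; the last joint's range is limited). The gripper opens to 85 mm and grips with 20 to 120 N. Pads are 22 mm wide; open, the fingers measure 114 mm over their backs; the gripper's body (76 mm by 85 mm) begins 54 mm behind the grasp point. The pads swing forward as they close: fully open they stand 13 mm farther back than shut.
Start: joints at [-76.794, 16.656, -8.789, 64.555, 0, 82.019], TCP at [0.19, -0.49, 0.231] pointing down, gripper open.
Joint ranges: [-144.48, 144.48], [-52.06, 99.96], [-74.48, 78.29], [-112.23, 115.85], [-86.99, 84.42], [-180, 180]. Speed limits (degrees/s): [127.2, 127.2, 159.86, 180, 180, 180].

INTERFACE

Orientations are given as [roll, pitch, yaw] about the fixed x, y, z axes, in that order (R = Rz(yaw) Ry(pitch) Rx(roll)).
In Python, from bench import readout, get_image, camera_info, ctrl gives the robot as it stands.
- The arm moves only by the tool arm_command, never from a script. Its argument "motion" is a list of rows, each a list of 7 numbers: the turn, a rotation vector about the world's x, y, z in units of 6 degrees (1.0 is 6 degrees), then the shift along the world's x, y, z in units of 60 mm (1.0 is 60 mm), then the opening, from 0 (shut) to 1 (fully open). A call has 1 to 8 rows; each row shifts and turns the commanded pose from where the row before left it; what a row does not reach is not made up. A row lasts 1/8 s, in which the tool goes at most 62.5 mm and 10.7 degrees, less where a joint would pass 70% of its speed; a pose out of reach is approached as far as the arm can. A call is refused whole if a number of a shift passes 1 or a number of a turn 1, either way. A call with a gripper value outside its range is refused whole. The fingers move at their own pace and stop on an object; the grip force is fixed at half the most. Time passes only in rows, so rows that do not move let the fingers close. It gives the time, the measured TCP pose, the force and the opening at its end, in the units of the state.
- readout.get_state(): the state, without advancing time (a new reading comes with each control period).
- get_image(name): name is "scene" or "top" or "wrist"; returns (picture, depth): 420x560x3 uint8, red, green, blue; 420x560 float32, m along the optical axis (not along the pixel's ray), 0 where there is no reading.
- camera_info(name): a dict with "mtx" (3x3 intrinsics, pixels), "R" (3x3) and "t" (3): a world point X has camera coordinates R X + t. Camera axes: x right, y down, z forward; pixel columns grow to the right and rows downward; lengths in m; the calibration is good to about 2 mm. A picture is of the moment at which its call begins: read the wrist's pose just before it. camera_info takes no time and is no camera call; for the wrist camera it gives the pose at the moment of the call.
- ctrl.hand_in(): hands the job in, once; it reports no verdict.
The state is a dict: "clock": time; "qpos": joint angles; "qd": joint speeds; "joint_efforts": joint torques, N m; "tcp_pos": TCP position; "tool_rot": TCP orientation; "ft_force": force on the tool from outside, world axes, zero at the start; "moment": the same for the moment, N m; "finger_gap": finger opening in m.
Only numpy, scipy, OpenCV 4.12 (cv2) and the standard library are available. Lean on these libraries where they do the work, as an engineer would, in place of code of your own. Each camera call takes 0.05 s, during which the arm holds its last target. There are 200 camera calls.

TASK

Two steel wire draining frames stand on the bench. Take the wide one by its grip plate and hang it up on the two-hook stand, one overhanging end of its top rail in each hook; see that both ends are down in their hooks before you let go, then leave it hanging still. Leave the narrow frame standing where it is.

Things in the scene. Friction and masses are not known exactly. Their poses are not given: they have to be found in the camera images.
- wide_frame: Wider of two upright steel wire draining frames, loose, 0.35 kg. Origin: centre of underside; z up, y along width, x through thickness; symmetric. Uprights 8 mm thick at y +-50 mm on feet 78 mm long in x. Top rail 8 mm thick along y, axis 95 mm up, overhanging to y +-108 mm, end balls 14 mm; overall width 230 mm.
- wide_grip (a point): Point inside the wide frame's grip plate, 123 mm above its underside. The plate stands on the middle of the rail: 14 mm thick in x, 36 mm wide in y, from the rail up to 142 mm. Grip it across its 14 mm thickness, from above; the rail's top, 99 mm up, lies 24 mm below this point.
- rail_a (a point): Point on the axis of the wide frame's top rail, at y = +80 mm, z = 95 mm in the frame's axes: middle of one overhanging end, the part that goes into a hook.
- rail_b (a point): The same on the other overhanging end of the wide frame, at y = -80 mm.
- hook_stand: Two-hook stand, fixed. Origin: on the bench, midway between the hooks; y from hook to hook, z up, -x is the open side. Base plate 110 x 210 x 12 mm, middle at x +5 mm. Steel posts, 12 mm thick, 148 mm tall, at x +30, y +-80 mm, each with a hook to -x. Between the posts is free space above the base for the frame's uprights and feet; carried in from the side, the feet must clear the post tops; 17 mm play each way in y.
- seat_mid (a point): Point midway between the hook bottoms, at x 0, y 0, z 120 mm of the stand: where the middle of the seated rail's axis lies (within 4 mm in x). The hooks, at y +-80 mm, are upward-open Vs of 8 mm bar, tips 24 mm higher at x -25 mm; a rail coming straight down within x +-15 mm slides in.
- narrow_frame: Narrower draining frame of the same steel, loose, to be left alone: overall width 134 mm (uprights at y +-36 mm), same height, feet and grip plate as the wide one; too short for both hooks. Origin: centre of its underside, z up, y along its width.

How it is judged (in metres and radians):
On the way, in this order (a step that is already met when the one before it is completed fails the run):
1. the wide frame is held in the gripper and lifted at least 40 mm (contact force between wide_frame and the fingers above 0.5 N and height (world z) of wide_frame above 0.04 m and not (z of rail_a in the frame of hook_stand between 0.112 and 0.128 m and x of rail_a in the frame of hook_stand between -0.012 and 0.012 m and z of rail_b in the frame of hook_stand between 0.112 and 0.128 m and x of rail_b in the frame of hook_stand between -0.012 and 0.012 m and y of wide_frame in the frame of hook_stand between -0.03 and 0.03 m)), for 0.2 s.
2. both ends of the rail lie in their hooks (within 8 mm of the seated height, 12 mm in depth) while the gripper still holds the frame (contact force between wide_frame and the fingers above 0.5 N and z of rail_a in the frame of hook_stand between 0.112 and 0.128 m and x of rail_a in the frame of hook_stand between -0.012 and 0.012 m and z of rail_b in the frame of hook_stand between 0.112 and 0.128 m and x of rail_b in the frame of hook_stand between -0.012 and 0.012 m and y of wide_frame in the frame of hook_stand between -0.03 and 0.03 m), for 0.2 s.
At the end, for the whole second after the job is handed in: The wide frame hangs released and still, upright within 11 degrees, a rail end in each hook (8 mm of seated height, 12 mm in depth, frame within 30 mm of the middle sideways, either way round); the narrow frame stands within 30 mm of its start (z of rail_a in the frame of hook_stand between 0.112 and 0.128 m and x of rail_a in the frame of hook_stand between -0.012 and 0.012 m and z of rail_b in the frame of hook_stand between 0.112 and 0.128 m and x of rail_b in the frame of hook_stand between -0.012 and 0.012 m and y of wide_frame in the frame of hook_stand between -0.03 and 0.03 m and angle between each of wide_frame, narrow_frame's own z axis and vertical below 0.2 rad and linear speed of wide_frame below 0.05 m/s and contact force between wide_frame and the fingers below 0.1 N and contact force between wide_frame and hook_stand above 1 N and distance of narrow_frame from where it was at the start of the episode below 0.03 m); the robot touches nothing.
It fails at once if the narrow frame is pushed more than 30 mm or toppled (distance of narrow_frame from where it was at the start of the episode above 0.03 m or angle between narrow_frame's own z axis and vertical above 0.3 rad).
It also fails if it takes over 51 s, if anything falls off the work surface, if the arm or the gripper's body presses on something with over 40 N, if the wrist force passes 120 N, or if a joint passes its speed limit or range.

## Working session

There is one attempt and no reset: what is moved stays moved. The work goes in short steps, Python scripts to look and compute and a tool call to move; the robot and the scene stay as the last step left them, time stands still between calls to the robot, and variables do not carry over. Pictures are saved under pics/ and viewed, about 8 in all and at most 12, crops included, and the job is handed in when it is done.

Besides the shell and the picture viewer there is one more tool, called by a JSON object that holds its "method" and its "body", one argument or row to a line. arm_command: Moves the arm, as the interface text tells. Its arguments: {"type":"object","properties":{"motion":{"type":"array"}},"required":["motion"]}

```bash
mkdir -p pics
python3 - <<'E'
from bench import readout,get_image,camera_info,ctrl
import cv2,numpy as np
print(readout.get_state(),ctrl.grip_depth)
for n in("scene","top"):
    p,d=get_image(n);cv2.imwrite(f"pics/{n}0.png",p[:,:,::-1]);np.savez(f"{n}0.npz",p=p,d=d,**camera_info(n));print(n,(d>0).mean())
E
```

```text
{'clock': 0.0, 'qpos': array([-7.67950951e+01,  1.66889112e+01, -8.82820410e+00,  6.45528404e+01,
        5.69338465e-04,  8.20186558e+01]), 'qd': array([-0.03367635, -0.09714334,  0.00336289,  0.02281002, -0.03587986,
        0.02616443]), 'joint_efforts': array([-2.94260528e-03, -5.37140465e+01,  3.31375229e+01,  1.58235087e-02,
       -1.67567000e-04, -2.34078144e-07]), 'tcp_pos': array([ 0.18965036, -0.48912403,  0.2307511 ]), 'tool_rot': array([-1.79930801e+02, -1.02772230e-02,  2.11862425e+01]), 'ft_force': array([-0.64072861, -0.55690773,  0.45518351]), 'moment': array([ 0.00281408, -0.01654728, -0.01160556]), 'finger_gap': 0.08579781893805295} 0.0187
scene 0.996109693877551
top 0.9958630952380952
```

View pics/top0.png

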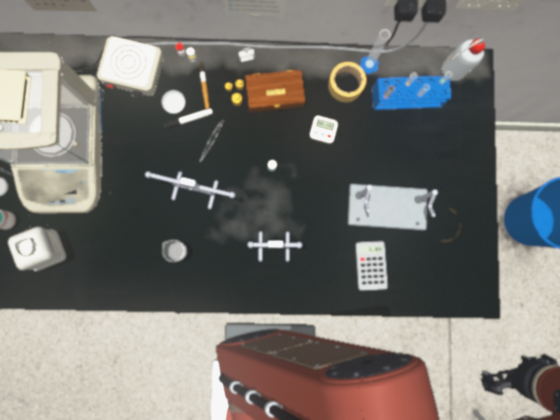

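View pics/scene0.png

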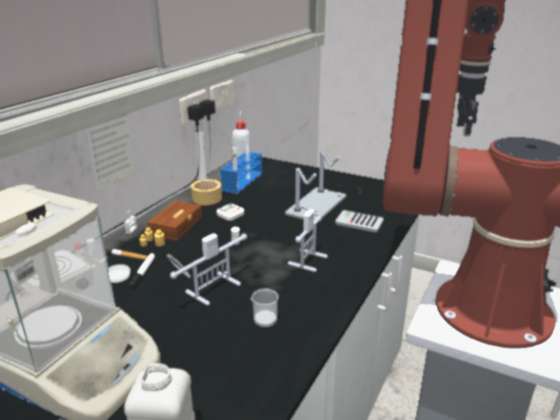

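The top view shows the wide frame around (188,184), with rail ends at (148,175) and (232,194). The narrow frame is at (275,244) and the stand plate at (388,206). The scene view agrees. Next I'll measure from the top view's depth.

```bash
cat > h.py <<'E'
import numpy as np,cv2
def pts(z):
    h,w=z['d'].shape;u,v=np.meshgrid(np.arange(w),np.arange(h))
    c=np.stack([u,v,np.ones_like(u)],-1)@np.linalg.inv(z['mtx']).T*z['d'][...,None]
    return (c-z['t'])@z['R']
def ray(z,u,v,h):
    C=-z['R'].T@z['t'];r=z['R'].T@np.linalg.inv(z['mtx'])@[u,v,1];return C+r*(h-C[2])/r[2]
E
python3 - <<'E'
from h import *
z=np.load('top0.npz');P=pts(z);print("cam",-z['R'].T@z['t'],z['mtx'][0,0])
def box(u0,u1,v0,v1,lo,hi):
    q=P[v0:v1,u0:u1].reshape(-1,3);return q[(q[:,2]>lo)&(q[:,2]<hi)]
def fit(n,q):
    r=cv2.minAreaRect(q[:,:2].astype(np.float32)*1000);print(n,len(q),np.median(q,0).round(4),[np.round(x,1) for x in r], "mean",q.mean(0).round(4))
fit("wide rail",box(138,242,165,210,.075,.112))
fit("wide plate",box(138,242,165,210,.125,.16))
fit("narrow plate",box(240,310,225,270,.125,.16))
fit("narrow rail",box(240,310,225,270,.075,.112))
fit("plate base",box(335,450,170,240,.006,.02))
for a,b in((335,395),(400,455)):
    fit("hook",box(a,b,170,240,.1,.17)); q=box(a,b,170,240,.1,.17); print(q[np.argsort(q[:,0])][::max(1,len(q)//14)].round(3).tolist())
p=z['p'][150:260,330:460,::-1];cv2.imwrite('pics/st.png',cv2.resize(p,None,fx=5,fy=5,interpolation=2))
E
```

```text
cam [0.3925581  0.03769316 1.37339895] 514.5592017174824
wide rail 273 [0.5895 0.2058 0.0974] [array([593.8, 221.7]), array([227.1,  13.2]), np.float64(77.6)] mean [0.5936 0.221  0.0976]
wide plate 98 [0.5933 0.2205 0.1397] [array([594.1, 221.2]), array([35.4, 14. ]), np.float64(78.1)] mean [0.5933 0.2208 0.1392]
narrow plate 89 [0.4491 0.007  0.1404] [array([448.3,   6.8]), array([12.2, 33.8]), np.float64(1.1)] mean [0.4483 0.0067 0.1403]
narrow rail 132 [0.4484 0.0058 0.0975] [array([447.8,   7. ]), array([ 12.2, 131.5]), np.float64(1.2)] mean [0.4488 0.0062 0.0981]
plate base 2841 [ 0.5578 -0.3003  0.0114] [array([ 564.3, -315.4]), array([179.5, 311. ]), np.float64(3.0)] mean [ 0.5595 -0.2988  0.0115]
hook 109 [ 0.5726 -0.2165  0.1325] [array([ 563.5, -216.1]), array([11.5, 62.5]), np.float64(85.9)] mean [ 0.5693 -0.2167  0.1306]
[[0.532, -0.217, 0.139], [0.536, -0.218, 0.144], [0.542, -0.216, 0.134], [0.548, -0.212, 0.126], [0.554, -0.213, 0.123], [0.56, -0.22, 0.115], [0.566, -0.221, 0.121], [0.57, -0.216, 0.132], [0.574, -0.218, 0.136], [0.578, -0.218, 0.145], [0.583, -0.221, 0.144], [0.586, -0.216, 0.142], [0.587, -0.214, 0.13], [0.589, -0.212, 0.15], [0.591, -0.213, 0.123], [0.594, -0.214, 0.103]]
hook 123 [ 0.5691 -0.3753  0.1297] [array([ 557.1, -376.4]), array([12.1, 62.6]), np.float64(88.8)] mean [ 0.5639 -0.3761  0.1302]
[[0.526, -0.375, 0.142], [0.531, -0.379, 0.138], [0.537, -0.374, 0.13], [0.542, -0.376, 0.125], [0.548, -0.378, 0.117], [0.556, -0.374, 0.115], [0.561, -0.378, 0.12], [0.567, -0.38, 0.13], [0.571, -0.375, 0.137], [0.576, -0.375, 0.136], [0.578, -0.38, 0.105], [0.58, -0.374, 0.109], [0.581, -0.374, 0.132], [0.583, -0.371, 0.119], [0.585, -0.374, 0.139], [0.587, -0.375, 0.107]]
```

View pics/st.png

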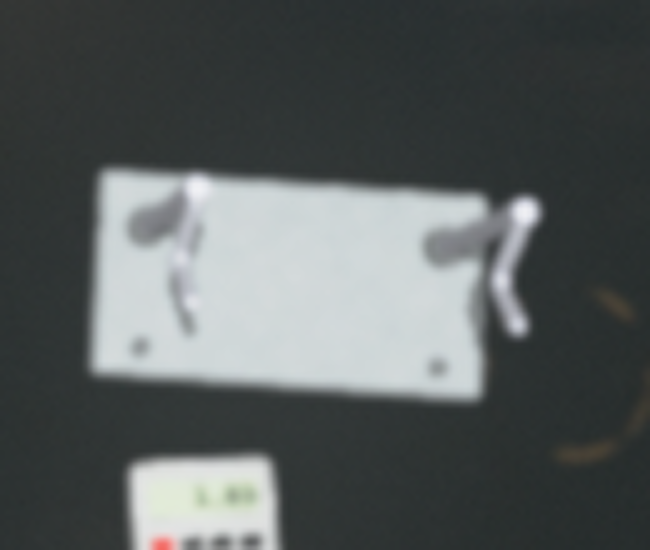

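Measured positions:
- **Wide frame:** about (0.594, 0.221), yaw -12.3°.
- **Seat:** about (0.557, -0.297), yaw about -2.6°, open side towards the robot.
- **Narrow frame:** (0.448, 0.007), so a carry along x≈0.59 with the frame's base above 0.17 clears it.

Now moving above the grip plate.

{"method": "arm_command", "body": {
  "motion": [
    [0, 0, 0.59, 0.42, 0.74, 0.02, 1],
    [0, 0, 0.59, 0.42, 0.74, 0.02, 1],
    [0, 0, 0.59, 0.42, 0.74, 0.02, 1],
    [0, 0, 0.59, 0.42, 0.74, 0.02, 1],
    [0, 0, 0.59, 0.42, 0.74, 0.02, 1],
    [0, 0, 0.59, 0.42, 0.74, 0.02, 1],
    [0, 0, 0.59, 0.42, 0.74, 0.02, 1],
    [0, 0, 0.59, 0.42, 0.74, 0.02, 1]
  ]
}}

```text
clock: 1.1
tcp_pos: [0.3918, -0.1327, 0.2409]
tool_rot: [180.0, 0.0, 49.6]
ft_force: [0.8, -1.0, -0.7]
finger_gap: 0.0855
```

{"method": "arm_command", "body": {
  "motion": [
    [0, 0, 0.59, 0.42, 0.74, 0.02, 1],
    [0, 0, 0.59, 0.42, 0.74, 0.02, 1],
    [0, 0, 0.59, 0.42, 0.74, 0.02, 1],
    [0, 0, 0.59, 0.42, 0.74, 0.02, 1],
    [0, 0, 0.59, 0.42, 0.74, 0.02, 1],
    [0, 0, 0.59, 0.42, 0.74, 0.02, 1],
    [0, 0, 0.59, 0.42, 0.74, 0.02, 1],
    [0, 0, 0.59, 0.42, 0.74, 0.02, 1]
  ]
}}

```text
clock: 2.1
tcp_pos: [0.5934, 0.2224, 0.2501]
tool_rot: [-180.0, 0.0, 77.9]
ft_force: [1.0, -0.8, 0.2]
finger_gap: 0.0852
```

{"method": "arm_command", "body": {
  "motion": [
    [0, 0, 0, 0, 0, 0, 1],
    [0, 0, 0, 0, 0, 0, 1]
  ]
}}

```text
clock: 2.35
tcp_pos: [0.5924, 0.2207, 0.2498]
tool_rot: [-179.9, 0.1, 77.8]
ft_force: [0.0, -0.9, -0.0]
finger_gap: 0.0855
```

Run:
```python
from bench import *
from h import *
s=readout.get_state();print(s['tcp_pos'],s['tool_rot'],s['qpos'],s['clock'])
c=camera_info('wrist');p,d=get_image('wrist');z=dict(p=p,d=d,**c);np.savez('w1.npz',**z);cv2.imwrite('pics/w1.png',p[:,:,::-1])
P=pts(z).reshape(-1,3);q=P[(d.ravel()>0)&(np.hypot(P[:,0]-.594,P[:,1]-.221)<.13)]
for lo,hi in((.125,.16),(.085,.108)):
    r=q[(q[:,2]>lo)&(q[:,2]<hi)]
    if len(r)>5: print(len(r),r.mean(0).round(4),cv2.minAreaRect((r[:,:2]*1000).astype(np.float32)))
```

```text
[0.59241664 0.22066111 0.24984234] [-1.79928678e+02  5.17582252e-02  7.78250495e+01] [ 1.38152119e+01  2.83680201e+01  1.17037709e+01  7.34225413e+01
 -1.52693259e-02  1.15990206e+02] 2.35
727 [0.595  0.2265 0.1405] ((594.7686157226562, 225.228515625), (34.92966842651367, 13.686604499816895), 78.05525207519531)
1690 [0.5981 0.2409 0.0979] ((594.7008056640625, 224.48184204101562), (228.60336303710938, 13.36109733581543), 77.63482666015625)
```

View pics/w1.png

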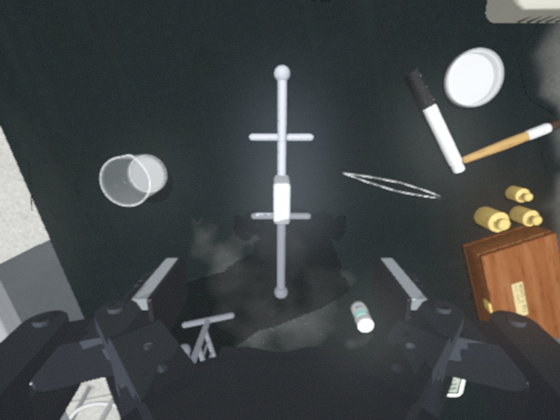

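The wrist view shows the wide frame upright between the open fingers, with its plate at (282,200) and rail ends at (282,73) and (280,292). Yaw already matches and the position error is about 2 mm. Descending and gripping.

{"method": "arm_command", "body": {
  "motion": [
    [0, 0, 0, 0.03, 0.04, -0.6, 1],
    [0, 0, 0, 0, 0, -0.6, 1],
    [0, 0, 0, 0, 0, -0.6, 1],
    [0, 0, 0, 0, 0, -0.4, 1],
    [0, 0, 0, 0, 0, -0.2, 1],
    [0, 0, 0, 0, 0, 0, 1]
  ]
}}

```text
clock: 3.15
tcp_pos: [0.5944, 0.2226, 0.1065]
tool_rot: [-180.0, 0.0, 77.8]
ft_force: [-0.4, 0.2, -0.1]
finger_gap: 0.0854
```

{"method": "arm_command", "body": {
  "motion": [
    [0, 0, 0, 0, 0, 0, 0],
    [0, 0, 0, 0, 0, 0, 0],
    [0, 0, 0, 0, 0, 0, 0],
    [0, 0, 0, 0, 0, 0, 0],
    [0, 0, 0, 0, 0, 0, 0],
    [0, 0, 0, 0, 0, 0, 0],
    [0, 0, 0, 0, 0, 0, 0],
    [0, 0, 0, 0, 0, 0, 0]
  ]
}}

```text
clock: 4.15
tcp_pos: [0.595, 0.2233, 0.1069]
tool_rot: [180.0, -0.0, 77.8]
ft_force: [-0.8, -0.7, 5.1]
finger_gap: 0.013
```

Gripped: the gap is 13 mm. Lifting.

{"method": "arm_command", "body": {
  "motion": [
    [0, 0, 0, 0, 0, 0.2, 0],
    [0, 0, 0, 0, 0, 0.4, 0],
    [0, 0, 0, 0, 0, 0.5, 0],
    [0, 0, 0, 0, 0, 0.5, 0],
    [0, 0, 0, 0, 0, 0.5, 0],
    [0, 0, 0, 0, 0, 0.5, 0],
    [0, 0, 0, 0, 0, 0.4, 0],
    [0, 0, 0, 0, 0, 0.2, 0]
  ]
}}

```text
clock: 5.15
tcp_pos: [0.5948, 0.2233, 0.2997]
tool_rot: [180.0, -0.0, 77.8]
ft_force: [0.6, -0.4, -4.3]
finger_gap: 0.0137
```

```bash
cat > wide.py <<'E'
from bench import *
from h import *
import sys
s=readout.get_state();print(s['tcp_pos'],s['tool_rot'],s['clock'],s['finger_gap'],s['ft_force'])
c=camera_info('wrist');p,d=get_image('wrist');z=dict(p=p,d=d,**c);np.savez(sys.argv[1]+'.npz',**z);cv2.imwrite(f'pics/{sys.argv[1]}.png',p[:,:,::-1])
z0=float(sys.argv[2]) # expected base height
t=s['tcp_pos'];a=np.radians(s['tool_rot'][2]-90);P=pts(z).reshape(-1,3)
ex,ey=np.array([np.cos(a),np.sin(a)]),np.array([-np.sin(a),np.cos(a)])
L=np.c_[(P[:,:2]-t[:2])@ex,(P[:,:2]-t[:2])@ey,P[:,2]]
k=(d.ravel()>0)&(abs(L[:,0])<.012)&(abs(L[:,1])<.13)&(abs(L[:,1])>.022)&(abs(L[:,2]-z0-.097)<.025);q=L[k]
print(len(q),"y range",q[:,1].min(),q[:,1].max())
k2=(abs(q[:,1])>.06)&(abs(q[:,1])<.1);q=q[k2]
for y0,y1 in((-.1,-.06),(.022,.06),(.06,.1)):
    r=q[(q[:,1]>y0)&(q[:,1]<y1)]; print(y0,len(r),np.median(r,0).round(4) if len(r) else '')
E
python3 wide.py w2 .192
```

```text
[0.59477651 0.22334673 0.29969372] [ 1.79965167e+02 -1.76093603e-02  7.78346231e+01] 5.15 0.01368531583245498 [ 0.57636034 -0.42707121 -4.26021998]
3924 y range -0.06069258191878984 0.11541080613883396
-0.1 1 [ 0.0034 -0.0607  0.2865]
0.022 0 
0.06 1550 [-0.0003  0.081   0.2906]
```

View pics/w2.png

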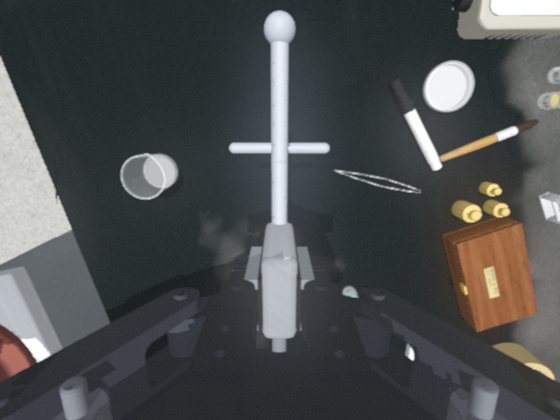

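The wrist view shows the frame held straight: ball end at (280,28), plate between the pads, and the rail 0.191 + 0.099 m up as expected. Carrying it to above the stand.

{"method": "arm_command", "body": {
  "motion": [
    [0, 0, 0.11, -0.045, -0.3, 0, 0],
    [0, 0, 0.11, -0.045, -0.6, 0, 0],
    [0, 0, 0.11, -0.045, -0.8, 0, 0],
    [0, 0, 0.11, -0.045, -0.8, 0, 0],
    [0, 0, 0.11, -0.045, -0.8, 0, 0],
    [0, 0, 0.11, -0.045, -0.8, 0, 0],
    [0, 0, 0.11, -0.045, -0.8, 0, 0]
  ]
}}

```text
clock: 6.08
tcp_pos: [0.5751, -0.0721, 0.2975]
tool_rot: [-179.9, -0.0, 82.5]
ft_force: [0.5, -0.7, -5.5]
finger_gap: 0.0134
```

{"method": "arm_command", "body": {
  "motion": [
    [0, 0, 0.11, -0.045, -0.8, 0, 0],
    [0, 0, 0.11, -0.045, -0.8, 0, 0],
    [0, 0, 0.11, -0.045, -0.8, 0, 0],
    [0, 0, 0.11, -0.045, -0.6, 0, 0],
    [0, 0, 0.11, -0.045, -0.4, 0, 0],
    [0, 0, 0.11, -0.045, -0.25, 0, 0],
    [0, 0, 0.11, -0.045, -0.12, 0, 0],
    [0, 0, 0, 0, 0, 0, 0]
  ]
}}

```text
clock: 7.08
tcp_pos: [0.5568, -0.2966, 0.2983]
tool_rot: [-180.0, -0.0, 87.1]
ft_force: [-0.0, 0.7, -5.3]
finger_gap: 0.0134
```

```bash
python3 wide.py w3 .192
python3 - <<'E'
from bench import *
from h import *
def rep(z,n):
    P=pts(z).reshape(-1,3);P=P[z['d'].ravel()>0]
    for y in(-.2165,-.376):
        q=P[(abs(P[:,1]-y)<.014)&(abs(P[:,0]-.56)<.06)&(P[:,2]>.1)&(P[:,2]<.165)]
        print(n,y,len(q))
        if len(q)>8:
            for x in np.arange(.522,.602,.006):
                r=q[abs(q[:,0]-x)<.003]
                if len(r):print(x.round(3),len(r),np.median(r[:,1]).round(4),r[:,2].max().round(4))
rep(np.load('w3.npz'),'w')
for n in('top','scene'):
    p,d=get_image(n);z=dict(p=p,d=d,**camera_info(n));np.savez(n+'3.npz',**z)
z=np.load('top3.npz');cv2.imwrite('pics/m3.png',np.vstack([cv2.resize(z['p'][140:250,320:470,::-1],(750,550),interpolation=2)]))
E
```

```text
[ 0.55679437 -0.29660298  0.29833342] [-1.79979924e+02 -2.26814975e-02  8.70743543e+01] 7.075 0.013441116509482615 [-1.62801828e-03  7.01782270e-01 -5.28943357e+00]
3921 y range -0.0598633497688683 0.11589500333860203
-0.1 0 
0.022 0 
0.06 1555 [-2.000e-04  8.100e-02  2.893e-01]
w -0.2165 513
0.534 40 -0.2143 0.1445
0.54 60 -0.2141 0.1434
0.546 59 -0.2148 0.1362
0.552 35 -0.2148 0.1283
0.57 36 -0.2159 0.1296
0.576 59 -0.2158 0.1389
0.582 63 -0.2162 0.1446
0.588 97 -0.2175 0.1489
0.594 64 -0.2162 0.1492
w -0.376 13
0.588 13 -0.3713 0.1157
```

View pics/w3.png

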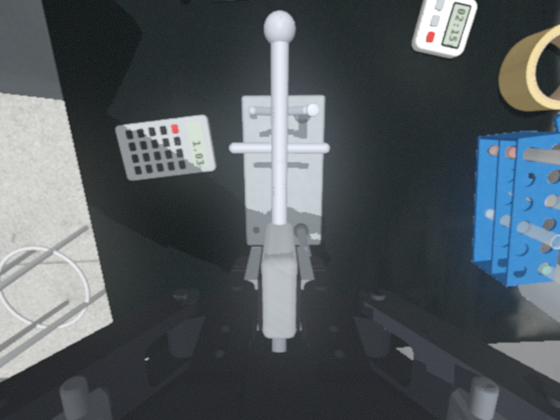

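The wrist view shows the rail lined up over the stand, with the +y hook at (250–315,110) straddling the rail. Its V bottom measures x≈0.561 against a predicted rail point of 0.561. Lowering to just above the seat.

{"method": "arm_command", "body": {
  "motion": [
    [0, 0, 0, 0, 0, -0.2, 0],
    [0, 0, 0, 0, 0, -0.4, 0],
    [0, 0, 0, 0, 0, -0.4, 0],
    [0, 0, 0, 0, 0, -0.4, 0],
    [0, 0, 0, 0, 0, -0.4, 0],
    [0, 0, 0, 0, 0, -0.3, 0],
    [0, 0, 0, 0, 0, -0.2, 0],
    [0, 0, 0, 0, 0, -0.15, 0]
  ]
}}

```text
clock: 8.22
tcp_pos: [0.5569, -0.2966, 0.1508]
tool_rot: [-180.0, -0.0, 87.1]
ft_force: [0.3, 0.3, -4.4]
finger_gap: 0.0133
```

{"method": "arm_command", "body": {
  "motion": [
    [0, 0, 0, 0, 0, -0.08, 0],
    [0, 0, 0, 0, 0, -0.06, 0],
    [0, 0, 0, 0, 0, -0.05, 0],
    [0, 0, 0, 0, 0, -0.03, 0],
    [0, 0, 0, 0, 0, 0, 0]
  ]
}}

```text
clock: 8.85
tcp_pos: [0.557, -0.2969, 0.1383]
tool_rot: [180.0, 0.0, 87.1]
ft_force: [0.7, 0.2, -5.0]
finger_gap: 0.0134
```

{"method": "arm_command", "body": {
  "motion": [
    [0, 0, 0, 0, 0, -0.03, 0],
    [0, 0, 0, 0, 0, -0.03, 0],
    [0, 0, 0, 0, 0, 0, 0]
  ]
}}

```text
clock: 9.22
tcp_pos: [0.5569, -0.2969, 0.1345]
tool_rot: [-180.0, -0.0, 87.1]
ft_force: [0.4, 0.4, -4.3]
finger_gap: 0.0134
```

{"method": "arm_command", "body": {
  "motion": [
    [0, 0, 0, 0, 0, -0.03, 0],
    [0, 0, 0, 0, 0, 0, 0]
  ]
}}

```text
clock: 9.48
tcp_pos: [0.5571, -0.297, 0.1329]
tool_rot: [180.0, 0.0, 87.1]
ft_force: [-0.5, -0.0, -4.4]
finger_gap: 0.0132
```

{"method": "arm_command", "body": {
  "motion": [
    [0, 0, 0, 0, 0, -0.03, 0],
    [0, 0, 0, 0, 0, 0, 0]
  ]
}}

```text
clock: 9.72
tcp_pos: [0.5575, -0.2972, 0.1317]
tool_rot: [179.9, 0.0, 87.1]
ft_force: [0.9, -0.5, 1.5]
finger_gap: 0.0132
```

{"method": "arm_command", "body": {
  "motion": [
    [0, 0, 0, 0, 0, -0.02, 0],
    [0, 0, 0, 0, 0, 0, 0]
  ]
}}

```text
clock: 9.98
tcp_pos: [0.5575, -0.2973, 0.1315]
tool_rot: [179.9, 0.1, 87.1]
ft_force: [-1.0, 1.0, 9.7]
finger_gap: 0.013
```

Contact came at TCP z 0.1315, as predicted for a seated rail, with light pressing. I'll check both ends before releasing.

```bash
python3 wide.py w4 .025
python3 - <<'E'
from bench import *
from h import *
for n in('top','scene'):
    p,d=get_image(n);z=dict(p=p,d=d,**camera_info(n));np.savez(n+'4.npz',**z)
z=np.load('top4.npz');P=pts(z).reshape(-1,3)
for y in(-.297+.1,-.297-.1): 
    q=P[(abs(P[:,1]-y)<.018)&(abs(P[:,0]-.557)<.012)&(P[:,2]>.105)];print('top',y,len(q),np.median(q,0).round(4) if len(q) else '')
a=cv2.resize(np.load('scene4.npz')['p'][140:240,260:380,::-1],(480,400),interpolation=2)
b=cv2.resize(np.load('w4.npz')['p'][:,:,::-1][0:300,130:430],(300,300));b=cv2.copyMakeBorder(b,0,100,0,0,0)
cv2.imwrite('pics/s4.png',np.hstack([a,b]))
E
```

```text
[ 0.55754695 -0.29725521  0.13148347] [1.79893383e+02 6.64243148e-02 8.70819080e+01] 9.975 0.013047999776025753 [-1.02563414  0.99952265  9.66017323]
4630 y range -0.06029613152048831 0.11544361542838844
-0.1 1 [-0.0042 -0.0603  0.1188]
0.022 0 
0.06 2236 [-0.0006  0.0815  0.1224]
top -0.19699999999999998 53 [ 0.5605 -0.198   0.1229]
top -0.397 0
```

View pics/s4.png

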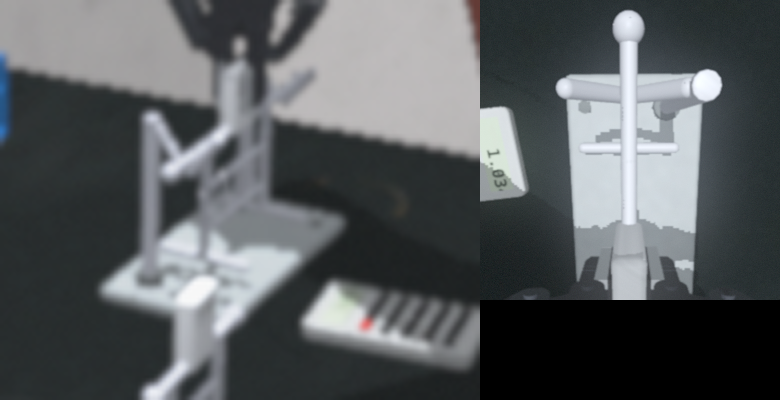

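The near (+y) end is visibly down in its V. The far end is hidden from the top and wrist cameras, so I'll check it in the scene camera's depth.

Run:
```python
from h import *
z=np.load('scene4.npz');P=pts(z).reshape(-1,3)
C=np.array([.5572,-.2966]);a=np.radians(-2.9);R=np.array([[np.cos(a),-np.sin(a)],[np.sin(a),np.cos(a)]])
L=np.c_[(P[:,:2]-C)@R,P[:,2]]
for lo in np.arange(-.13,.12,.015):
    q=L[(L[:,1]>lo)&(L[:,1]<lo+.015)&(abs(L[:,0])<.012)&(L[:,2]>.095)&(L[:,2]<.15)]
    if len(q):print(lo.round(3),len(q),np.median(q,0).round(4),q[:,2].min().round(4),q[:,2].max().round(4))
```

```text
-0.115 4 [ 0.0012 -0.1046  0.1259] 0.1223 0.1265
-0.1 5 [-0.0007 -0.0903  0.1237] 0.1204 0.1252
-0.085 25 [-0.0034 -0.0756  0.1203] 0.111 0.1266
-0.07 6 [-0.0006 -0.061   0.1214] 0.1189 0.1239
-0.055 23 [-0.0014 -0.0459  0.1068] 0.0952 0.1248
-0.04 3 [-0.0018 -0.037   0.1192] 0.1177 0.1228
-0.025 3 [-0.0059 -0.0153  0.1245] 0.1206 0.1296
-0.01 10 [-6.100e-03 -1.000e-04  1.271e-01] 0.1187 0.1479
0.005 56 [-0.0038  0.0144  0.1376] 0.1192 0.1499
0.02 11 [-0.002   0.0209  0.1231] 0.1189 0.1399
0.035 10 [0.0018 0.0467 0.1   ] 0.0952 0.1227
0.05 7 [-0.0002  0.0516  0.1215] 0.0955 0.1241
0.065 11 [-0.0014  0.077   0.1222] 0.1083 0.1269
0.08 28 [-0.0024  0.0829  0.1212] 0.11 0.1304
0.095 10 [-0.0035  0.106   0.1238] 0.1143 0.1265
0.11 13 [-0.0009  0.1121  0.1215] 0.1157 0.1265
```

Both ends are level at about 0.122 and within 4 mm of the seat in x, so they are seated. Opening, then retreating straight up.

{"method": "arm_command", "body": {
  "motion": [
    [0, 0, 0, 0, 0, 0.02, 0],
    [0, 0, 0, 0, 0, 0, 0.3],
    [0, 0, 0, 0, 0, 0, 0.6],
    [0, 0, 0, 0, 0, 0, 1],
    [0, 0, 0, 0, 0, 0, 1],
    [0, 0, 0, 0, 0, 0, 1],
    [0, 0, 0, 0, 0, 0, 1],
    [0, 0, 0, 0, 0, 0, 1]
  ]
}}

```text
clock: 11.12
tcp_pos: [0.5569, -0.2969, 0.1311]
tool_rot: [-180.0, -0.0, 87.1]
ft_force: [-0.2, 0.2, 0.6]
finger_gap: 0.0854
```

{"method": "arm_command", "body": {
  "motion": [
    [0, 0, 0, 0, 0, 0.1, 1],
    [0, 0, 0, 0, 0, 0.3, 1],
    [0, 0, 0, 0, 0, 0.6, 1],
    [0, 0, 0, 0, 0, 0.6, 1],
    [0, 0, 0, 0, 0, 0.6, 1],
    [0, 0, 0, 0, 0, 0.4, 1],
    [0, 0, 0, 0, 0, 0.2, 1],
    [0, 0, 0, 0, 0, 0, 1]
  ]
}}

```text
clock: 12.12
tcp_pos: [0.5572, -0.2971, 0.2995]
tool_rot: [180.0, 0.0, 87.1]
ft_force: [1.3, 0.3, -0.2]
finger_gap: 0.0855
```

{"method": "arm_command", "body": {
  "motion": [
    [0, 0, 0, 0, 0, 0, 1],
    [0, 0, 0, 0, 0, 0, 1],
    [0, 0, 0, 0, 0, 0, 1],
    [0, 0, 0, 0, 0, 0, 1],
    [0, 0, 0, 0, 0, 0, 1],
    [0, 0, 0, 0, 0, 0, 1],
    [0, 0, 0, 0, 0, 0, 1],
    [0, 0, 0, 0, 0, 0, 1]
  ]
}}

```text
clock: 13.12
tcp_pos: [0.5569, -0.2969, 0.2991]
tool_rot: [-180.0, 0.0, 87.1]
ft_force: [-0.6, 0.2, -0.8]
finger_gap: 0.0852
```

Run:
```python
from bench import *
from h import *
C=np.array([.5572,-.2966]);a=np.radians(-2.9);R=np.array([[np.cos(a),-np.sin(a)],[np.sin(a),np.cos(a)]])
for n in('wrist','scene','wrist','top'):
    c=camera_info(n);p,d=get_image(n);P=pts(dict(d=d,**c)).reshape(-1,3);L=np.c_[(P[:,:2]-C)@R,P[:,2]]
    for lo,hi,zl,zh in((-.116,-.088,.1,.135),(.088,.116,.1,.135),(-.02,.02,.15,.18)):
        q=L[(L[:,1]>lo)&(L[:,1]<hi)&(abs(L[:,0])<.02)&(L[:,2]>zl)&(L[:,2]<zh)]
        print(n,len(q),np.median(q,0).round(4) if len(q) else '')
    if n=='top':
        q=P[(abs(P[:,0]-.448)<.04)&(abs(P[:,1]-.007)<.05)&(P[:,2]>.125)&(P[:,2]<.16)];print('narrow',q.mean(0) if len(q) else '')
    if n=='wrist':cv2.imwrite('pics/w5.png',p[:,:,::-1])
print(readout.get_state()['clock'])
```

```text
wrist 179 [ 0.0009 -0.1025  0.1231]
wrist 289 [-0.0003  0.104   0.1234]
wrist 591 [-0.0003  0.0027  0.1659]
scene 8 [ 0.0019 -0.1036  0.1228]
scene 27 [-0.0012  0.1093  0.1221]
scene 59 [-0.0042  0.0074  0.1612]
wrist 182 [ 0.0009 -0.1028  0.123 ]
wrist 293 [-0.0012  0.104   0.1232]
wrist 593 [-0.0003  0.0028  0.1658]
top 0 
top 39 [-0.0011  0.1026  0.1224]
top 99 [-0.0014 -0.0019  0.1647]
narrow [0.4482978  0.00676151 0.14066945]
13.325
```

View pics/w5.png

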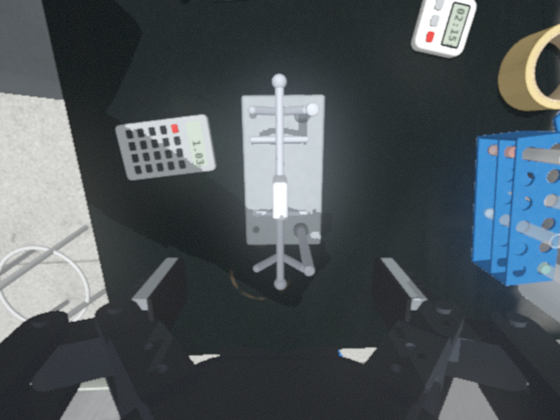

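The wrist view shows the frame hanging with its rail ends at (279,80) and (280,284), both in their hooks, and the gripper clear of it. Handing in.

```bash
python3 -c "
from bench import ctrl
print(ctrl.hand_in())"
```

```text
the job is handed in; nothing more can be done
None
```

The wide frame is hanging on the two-hook stand with one rail end in each hook, and the job was handed in at about 13.3 s of the allowed 51 s. The hand-in gives no verdict.

I gripped the frame by its plate, lifted it about 190 mm, carried it over and lowered it until the hooks took its weight, then checked both ends before opening.

- **Before release:** the tool stood at z 0.1315 m, where a seated rail should put it (0.132). The scene camera's depth showed both ends level and within 4 mm of the seat in depth. The top camera could not see the -y end, and the wrist camera could not either while the gripper held the frame.
- **After release:** the rail ends read 0.123 m high, with depth errors of 2 mm or less. The plate top is centred over the rail, so the frame hangs upright, and two wrist readings in a row agreed that it was still.
- **Narrow frame:** it stands where it was, within measurement error, at (0.448, 0.007).
- **Gripper:** it is open, about 13 cm above the frame's plate, and touches nothing.

None of the checks failed or disagreed.

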